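Lock the day's movements away in the bench strongbox

ROBOT

A 7-joint arm with a two-finger parallel gripper is mounted at the origin on the work surface. World frame = base frame: x ahead of the robot, y to its left, z up, the work surface at z = 0. Lengths are in m, angles in rad, forces in N, time in s.
With the tool pointing down it reaches from about 0.4 to 0.85 m from the base axis. Payload 10.4 kg.
Tool frame: the origin (TCP) lies on the centre line of the jaws, within the pads' length; the fingertips stand 8 mm ahead of it and the grasp point (between the pads) lies 11 mm behind it (r.finger_overhang is the distance from the TCP to the fingertips, in m); z points along the fingers, y is the line along which they close (so a half turn about z gives the same grasp; the last joint's range is limited). The gripper opens to 87 mm and grips with 3 to 60 N. Pads are 19 mm wide; open, the fingers measure 117 mm over their backs; the gripper's body (75 mm by 190 mm) begins 51 mm behind the grasp point.
Start: joints at [-1.316, 0.332, -0.065, 1.46, 0.022, 1.35, -0.088], TCP at [0.171, 0.601, 0.231] pointing down, gripper open.
Joint ranges: [-2.6, 2.6], [-0.5, 2.12], [-1.47, 1.34], [0.16, 2.42], [-1.27, 4.41], [0.06, 2.06], [-2.6, 2.6]. Speed limits (rad/s): [2.22, 2.22, 2.79, 2.79, 3.14, 3.14, 3.14].

INTERFACE

Orientations are given as a unit quaternion [x, y, z, w].
In Python, from bench import r, vision gives the robot as it stands.
- The arm moves only by the tool drive_tool, never from a script. Its argument "series" is a list of rows, each a list of 2 entries, a list of its own where there are three numbers: the shift along the world's x, y, z in cm, then the turn about the world's z in degrees. A call has exactly 10 rows; each row shifts and turns the commanded pose from where the row before left it; what a row does not reach is not made up. A row lasts 1/8 s, in which the tool goes at most 62.5 mm and 10.7 degrees, less where a joint would pass 70% of its speed; a pose out of reach is approached as far as the arm can. A call with a gripper value outside its range is refused whole. "hand" is the closure, from 0 (fully open) to 1 (shut), set as the call begins (left out, the last holds). The fingers move at their own pace and stop on an object; "newtons" is the grip in N (left out, the last holds). Time passes only in rows, so rows that do not move let the fingers close, or fill a call up. It gives the time, the measured TCP pose, the force, the opening and the grip force at its end, in the units of the state.
- r.read_state(): the state, without advancing time (a new reading comes with each control period).
- vision.camera(name): name is "scene" or "top" or "wrist"; returns a dict with "color" (420x560x3 uint8, red, green, blue), "intrinsics" (3x3 intrinsics, pixels), "k1" (the pictures are not rectified: a ray, as slopes to the right and down, at radius r is drawn at 1 + k1 r^2 times it, then the intrinsics apply), "R" (3x3) and "t" (3): a world point X has camera coordinates R X + t; the wrist camera has in their place "mount" (4x4, takes a point from camera to tool coordinates, whose origin is the TCP and whose axes are the flange's). Camera axes: x right, y down, z forward; pixel columns grow to the right and rows downward; lengths in m; the calibration is good to about 2 mm. A picture is of the moment at which its call begins: read the wrist's pose just before it. There is no depth.
- r.close_job(): hands the job in; it is judged then, once.
The state is a dict: "time": time; "joint_positions": joint angles; "joint_vel": joint speeds; "joint_torque": joint torques, N m; "ee_pos": TCP position; "eef_rot": TCP orientation; "ft_force": force on the tool from outside, world axes, zero at the start; "torque": the same for the moment, N m; "width": finger opening in m; "grip_force": force on a finger pad.
Only numpy, scipy, OpenCV 4.12 (cv2) and the standard library are available. Lean on these libraries where they do the work, as an engineer would, in place of code of your own. Each camera call takes 0.05 s, during which the arm holds its last target. There are 200 camera calls.

TASK

Lock the watch work away for the night: lift the strongbox bolt's handle clear of its notch, draw the bolt fully out and let the handle drop into the outer notch, then swing the lid gently right back onto its stop and put every movement tin and movement holder lying on the bench mat into the box, each flat on the box floor, none on top of another. Then lower the lid gently until it is fully shut, slide the bolt fully home again and let its handle drop into the inner notch. Leave the glass jar, the white parts tray and the oil-cup stand where they are.

Things in the scene. Friction and masses are not known exactly. Their poses are not given: they have to be found in the camera images.
- box: Grey steel strongbox fixed to the bench, its front (-x) to the robot. Origin: centre of its underside, on the bench; x depth, y width, z up; it is turned by its yaw. Outer 160 x 240 x 70 mm, walls 8 mm; inside x -72..72, y -112..112, grey felt floor at z 24, rim at z 70 mm. At its +y side stands a solid deck, x -73..27, y 120..255, 64 mm high, which carries the bolt.
- inner_notch (a point): Middle of the bolt's inner (home) notch, on the rod's axis: box frame (-45, 172, 84.5) mm. The bolt is a 12 mm steel rod along the box's y, in two blocks at y 140 and 245 mm (tops z 93). Home, its tip lies through the lid's staple over the lid's +y edge and keeps the lid shut.
- outer_notch (a point): Middle of the outer (drawn) notch, on the rod's axis: box frame (-45, 222, 84.5) mm. Both notches are 15 mm gaps in the dark guard rail that stands on the deck in front of the rod (x -71..-65 mm, top z 88.5); the 8 mm handle stem lies in one of them and must be raised over the rail before the bolt can slide.
- bolt (a joint): Slide of the bolt in m along the box's +y: 0 = fully home (inner notch, locking the lid), 0.05 = fully drawn out (outer notch). About 1.5 N of friction plus 4 N per m/s; it stays where left. In a notch it has 3.5 mm of play either way.
- handle (a joint): Turn of the bolt's handle about the rod's axis, rad: 0 = level, stem pointing to the box's -x, down in a notch; grows as the knob is raised (0.55 or more clears the guard rail everywhere; limit 1.4). It falls back by its own weight onto the rail (about 0.37) or into a notch (0).
- bolt_knob (a point): Centre of the black ball knob (22 mm dia) on the handle's 8 mm stem, 55 mm from the rod's axis. Box frame (mm): x -45 - 55 cos(handle), y 172 + bolt, z 84.5 + 55 sin(handle). Level, it overhangs the deck's front face by 27 mm, so fingers can come down at both sides of it (along the box's y); so pinched it turns freely between them.
- lid (a joint): Lid angle, rad: 0 = shut, 1.65 = fully back on its stop (just past upright). A stiff hinge: it stays where left and needs about 3.5 N at the knob to lift, and under 1 N to lower; a bolt shot home keeps it shut.
- lid_hinge (a point): A point on the lid's hinge axis, which runs along the box's y: in the box frame at (80, 0, 70.5) mm.
- lid_knob (a point): Centre of the black ball knob (24 mm dia) on an 8 mm stem that stands out of the middle of the lid's front edge: when shut 204 mm towards -x from the hinge and 4 mm above it, 44 mm before the edge of the 6 mm aluminium lid. It turns freely between fingers that pinch it along the box's y. The lid (160 x 240 mm) carries the bolt's staple (26 x 12 mm, 28 mm high) at its front +y corner.
- tin0: A closed round aluminium movement tin, 44 mm in diameter and 22 mm high, with a dark seam round it, lying flat on the bench mat at the start. Origin at its centre (11 mm above what it lies on), z along its axis. About 90 g. May be absent.
- tin1: A closed round aluminium movement tin, 44 mm in diameter and 22 mm high, with a dark seam round it, lying flat on the bench mat at the start. Origin at its centre (11 mm above what it lies on), z along its axis. About 90 g. May be absent.
- tin2: A closed round aluminium movement tin, 44 mm in diameter and 22 mm high, with a dark seam round it, lying flat on the bench mat at the start. Origin at its centre (11 mm above what it lies on), z along its axis. About 90 g. May be absent.
- holder0: A steel watch-movement holder: a block 42 (its x) x 34 (its y) x 22 mm (z) with a brass disc let into its top and a small clamp screw (12 mm dia) standing 8 mm out of its +x end. Origin at the block's centre (11 mm above what it lies on). Grip it across its 34 mm. About 140 g. May be absent.
- holder1: A steel watch-movement holder: a block 42 (its x) x 34 (its y) x 22 mm (z) with a brass disc let into its top and a small clamp screw (12 mm dia) standing 8 mm out of its +x end. Origin at the block's centre (11 mm above what it lies on). Grip it across its 34 mm. About 140 g. May be absent.
- jar: Bystander: glass jar with black cap, 52 mm dia, 60 mm high; origin under its centre. Leave it.
- partstray: Bystander: round white parts tray, 100 mm dia, 14 mm high; origin under its centre. Leave it.
- oilcups: Bystander: black stand with three steel oil cups, 40 x 120 mm, 20 mm high; origin under its centre. Leave it.
Things that resemble listed ones, but are neither listed nor needed, are in the scene too. Leave any purple look-alike of the tin1 alone.

How it is judged:
By the outcome, as a careful person would: the job done as asked, in the order asked, and still so for the second after the job is handed in, with the robot touching nothing.
Of tin0, tin1, tin2, holder0, holder1 only 2 to 4 are there at a start; the rules pass over those that are not, and their reading is None.
At some moment in a run one of tin0, tin1, tin2, holder0, holder1 may be knocked a few centimetres aside while the robot is not near it.
Once in a run the grip may slacken for a moment while it holds something.
It also fails if it takes over 210 s, if anything falls off the work surface, if the arm or the gripper's body presses on something with over 40 N, if the wrist force passes 120 N, or if a joint passes its speed limit or range.

## Working session

There is one attempt and no reset: what is moved stays moved. The work goes in short steps, Python scripts to look and compute and a tool call to move; the robot and the scene stay as the last step left them, time stands still between calls to the robot, and variables do not carry over. Pictures are saved under pics/ and viewed, at most 14 in all, crops included, and the job is handed in when it is done.

Besides the shell and the picture viewer there is one more tool, called after ">>>" as a command line: name --argument value ..., lists and objects as JSON in quotes. drive_tool: Moves the arm, as the interface text tells. Its arguments: {"type":"object","properties":{"series":{"type":"array"},"hand":{"type":"number"},"newtons":{"type":"number"}},"required":["series"]}

```bash
ls; mkdir -p pics; python3 - <<'E'
from bench import r, vision
import cv2,numpy as np,pickle
for n in("scene","top"):
    c=vision.camera(n); pickle.dump(c,open(n+".pkl","wb"))
    cv2.imwrite(f"pics/{n}0.png",c["color"][:,:,::-1])
    print(n,c["intrinsics"],c["k1"],c["R"],c["t"])
print(r.read_state())
E
```

```text
pics
scene [[436.06245633   0.         284.52291586]
 [  0.         436.06245633 212.50782607]
 [  0.           0.           1.        ]] -0.06522522642682894 [[ 0.32050027  0.94704661  0.01955236]
 [ 0.54407643 -0.1671516  -0.82221724]
 [-0.77540984  0.27415882 -0.56883787]] [-0.15284139 -0.20368549  1.48680042]
top [[508.34027523   0.         281.87809175]
 [  0.         508.34027523 209.09613098]
 [  0.           0.           1.        ]] 0.01625031192512684 [[-2.73551098e-02 -9.99613903e-01 -4.87267584e-03]
 [-9.87266825e-01  2.77807178e-02 -1.56628376e-01]
 [ 1.56703268e-01  5.26044790e-04 -9.87645589e-01]] [-0.01414131  0.54203723  1.24248001]
{'time': 0.1, 'joint_positions': array([-1.31561075,  0.33279048, -0.0647039 ,  1.46085568,  0.0216312 ,
        1.34985648, -0.08850229]), 'joint_vel': array([-2.62856671e-05, -1.55725567e-03,  1.46348259e-03, -1.81724892e-04,
       -2.24025664e-04,  3.31855044e-04,  2.50134929e-04]), 'joint_torque': array([ 7.14863927e-04, -6.24539852e+01,  2.42452155e-02, -3.90720785e+01,
       -6.14084001e-02,  3.63807112e-02,  3.81424752e-05]), 'ee_pos': array([0.17131339, 0.60072985, 0.22984565]), 'eef_rot': array([ 1.38433037e-01,  9.90371610e-01, -6.05272407e-04, -4.29659192e-05]), 'ft_force': array([ 0.6639615 , -0.38926087, -0.16568148]), 'torque': array([-0.03545969,  0.05683324, -0.00977434]), 'grip_force': 0.0, 'width': 0.08727238612192084}
```

View pics/top0.png

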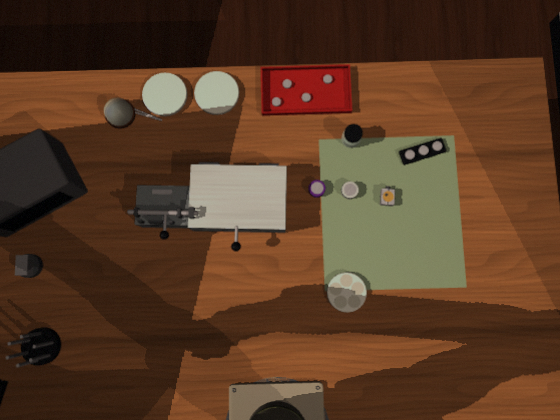

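View pics/scene0.png

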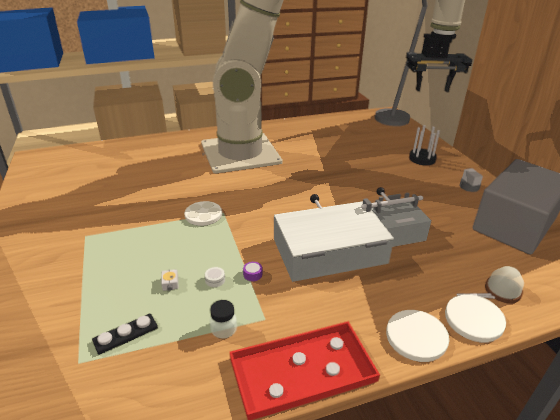

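Top view: lid knob near (236,246), bolt knob near (164,235), box lid centred at (238,197). Candidates for the tin are the plain tin (350,190), the purple look-alike (317,188), the small discs in the red tray, and the oil cups (410–437,150). Candidate for the holder: (388,197). I choose (350,190) and (388,197), and check them in a close crop.

```bash
cat > h.py <<'E'
import numpy as np,cv2,pickle
from scipy.spatial.transform import Rotation as Ro
def ray(c,uv,R=None,t=None):
    K=c["intrinsics"];R=c["R"] if R is None else R;t=c["t"] if t is None else t
    p=cv2.undistortPoints(np.array([[uv]],float),K,np.array([c["k1"],0,0,0.]))[0,0]
    d=R.T@np.array([p[0],p[1],1]);return -R.T@t,d
def onz(c,uv,z,**k):
    o,d=ray(c,uv,**k);return o+d*(z-o[2])/d[2]
def proj(c,X,R=None,t=None):
    R=c["R"] if R is None else R;t=c["t"] if t is None else t
    return cv2.projectPoints(np.atleast_2d(X).astype(float),cv2.Rodrigues(R)[0],np.array(t,float),c["intrinsics"],np.array([c["k1"],0,0,0.]))[0][:,0]
def wrist(c,s):
    T=np.eye(4);T[:3,:3]=Ro.from_quat(s["eef_rot"]).as_matrix();T[:3,3]=s["ee_pos"]
    M=np.linalg.inv(T@c["mount"]);return dict(R=M[:3,:3],t=M[:3,3])
def tobox(b,p):  # box (x,y,yaw), box-frame mm -> world
    c,s=np.cos(b[2]),np.sin(b[2]);p=np.array(p,float)/1000
    return np.array([b[0]+c*p[0]-s*p[1],b[1]+s*p[0]+c*p[1],p[2]])
E
python3 - <<'E'
from h import *
c=pickle.load(open("top.pkl","rb"))
L=onz(c,(236,246),.0745);B=onz(c,(164,235),.0845)
print("lidknob",L,"boltknob",B,np.linalg.norm((L-B)[:2]),"exp",np.hypot(24,172))
a=np.arctan2(*(B-L)[1::-1])-np.arctan2(172,24);print("yaw",a)
b=[L[0]+.124*np.cos(a),L[1]+.124*np.sin(a),a];print(b)
for n,uv in dict(tin=(350,189),purp=(317,188),hold=(388,197)).items():print(n,onz(c,uv,.022))
im=c["color"][:,:,::-1]
A=cv2.resize(im[150:265,120:300],(800,511),interpolation=cv2.INTER_CUBIC);cv2.imwrite("pics/cA.png",A)
A=cv2.resize(im[120:320,300:480],(540,600),interpolation=cv2.INTER_CUBIC);cv2.imwrite("pics/cB.png",np.clip(A*1.3,0,255))
E
```

```text
lidknob [0.44849847 0.08507654 0.0745    ] boltknob [0.47924498 0.25838554 0.0845    ] 0.1760152188207209 exp 173.6663467687393
yaw -0.036942056968925385
[np.float64(0.572413864338012), np.float64(0.08049677158126789), np.float64(-0.036942056968925385)]
tin [ 0.59230521 -0.20648971  0.022     ]
purp [ 0.59736179 -0.1214332   0.022     ]
hold [ 0.5685517  -0.30313475  0.022     ][ WARN:0@0.554] global loadsave.cpp:1063 imwrite_ Unsupported depth image for selected encoder is fallbacked to CV_8U.
```

View pics/cA.png

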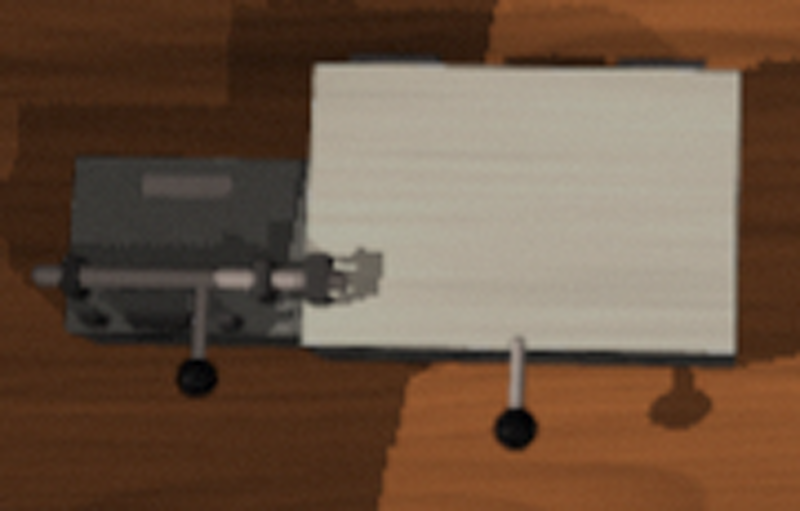

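View pics/cB.png

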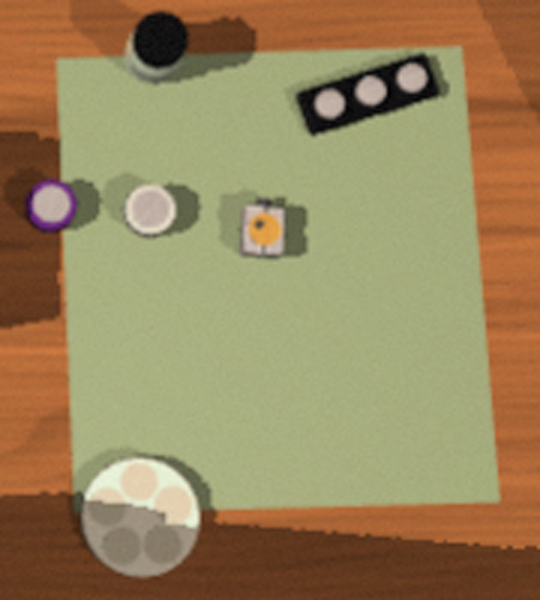

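```bash
python3 - <<'E'
from h import *
from scipy.optimize import least_squares
c=pickle.load(open("top.pkl","rb"))
px=lambda u,v:(120+u*.225-.39,150+v*.225-.39)
P=[((-124,0,74.5),px(516,428)),((-100,172,84.5),px(197,377)),((80,120,77),px(313,64)),((80,-120,77),px(740,71)),((-80,-120,77),px(737,352)),((-80,120,77),px(302,345))]
uv=np.array([p[1] for p in P])
f=lambda b:(proj(c,[tobox(b,p[0]) for p in P])-uv).ravel()
s=least_squares(f,[.572,.08,-.037]);print(s.x,s.fun.reshape(-1,2).round(1))
np.save("box.npy",s.x)
for n,p in dict(bolt=(-100,172,84.5),lid=(-124,0,74.5)).items():print(n,tobox(s.x,p))
E
```

```text
[ 0.57196018  0.08042027 -0.0456669 ] [[-0.1  0.3]
 [ 0.7  0.3]
 [ 0.1 -0.4]
 [ 0.1 -0.4]
 [-0.3  0.2]
 [-0.5  0. ]]
bolt [0.47991642 0.25680605 0.0845    ]
lid [0.44808946 0.086081   0.0745    ]
```

>>> drive_tool --series '[[[3, -3.5, 0], 1.5], [[3, -3.5, 0], 1.5], [[3, -3.5, 0], 1.5], [[3, -3.5, 0], 1.5], [[3, -3.5, 0], 1.5], [[3, -3.5, 0], 1.5], [[3, -3.5, 0], 1.5], [[3, -3.5, 0], 1.5], [[3, -3, 0], 2], [[0, 0, 0], 0]]'

```text
time: 1.35
ee_pos: [0.4436, 0.2878, 0.2303]
eef_rot: [0.02, 1.0, -0.001, 0.0]
ft_force: [-0.4, 0.7, 0.4]
width: 0.0871
grip_force: 0.0
```

>>> drive_tool --series '[[[1.2, -1, -1.5], 0], [[1.2, -1, -1.5], 0], [[1.2, -1.1, -1.5], 0], [[0, 0, -2], 0], [[0, 0, -2], 0], [[0, 0, -2], 0], [[0, 0, -2], 0], [[0, 0, -2], 0], [[0, 0, -1.2], 0], [[0, 0, 0], 0]]' --hand 0

```text
time: 2.6
ee_pos: [0.477, 0.2595, 0.0725]
eef_rot: [0.017, 1.0, -0.001, -0.001]
ft_force: [0.6, -0.4, 0.8]
width: 0.087
grip_force: 0.0
```

```bash
python3 - <<'E'
from bench import r, vision
import cv2,pickle
s=r.read_state();w=vision.camera("wrist");pickle.dump((w,s),open("w1.pkl","wb"))
cv2.imwrite("pics/w1.png",w["color"][:,:,::-1]);print(s["ee_pos"],s["ft_force"],s["eef_rot"],w["mount"])
E
```

```text
[0.47702531 0.25946789 0.07251249] [ 0.60124388 -0.37920284  0.75685264] [ 1.68106903e-02  9.99858227e-01 -6.05438221e-04 -7.48516567e-04] [[ 2.98300954e-04 -9.64686195e-01 -2.63401702e-01  7.33625456e-02]
 [ 9.99999939e-01  3.35653334e-04 -9.68072796e-05 -2.28001571e-04]
 [ 1.81800306e-04 -2.63401657e-01  9.64686236e-01 -1.53856721e-01]
 [ 0.00000000e+00  0.00000000e+00  0.00000000e+00  1.00000000e+00]]
```

View pics/w1.png

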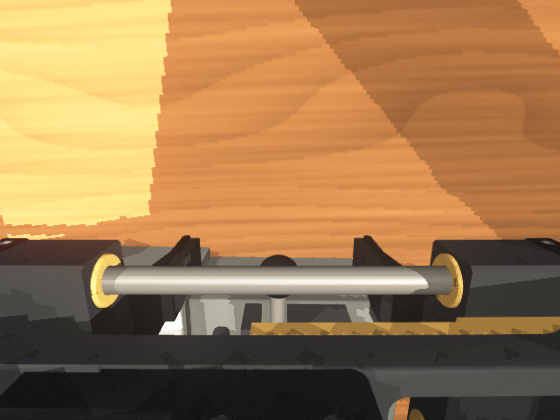

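The knob lies centred between the fingers at (277,270). Closing.

>>> drive_tool --series '[[[0.2, 0, 0], 0], [[0, 0, 0], 0], [[0, 0, 0], 0], [[0, 0, 0], 0], [[0, 0, 0], 0], [[0, 0, 0], 0], [[0, 0, 0], 0], [[0, 0, 0], 0], [[0, 0, 0], 0], [[0, 0, 0], 0]]' --hand 1 --newtons 15

```text
time: 3.9
ee_pos: [0.4794, 0.2601, 0.0736]
eef_rot: [0.017, 1.0, 0.0, -0.0]
ft_force: [-0.2, 0.4, -1.3]
width: 0.0206
grip_force: 15.0
```

>>> drive_tool --series '[[[0.03, 0, 0.55], 0], [[0.08, 0, 0.54], 0], [[0.14, 0, 0.53], 0], [[0.19, 0, 0.52], 0], [[0.24, 0, 0.5], 0], [[0.29, 0, 0.47], 0], [[0.33, 0, 0.44], 0], [[0.37, 0, 0.4], 0], [[0, 0, 0], 0], [[0, 0, 0], 0]]'

```text
time: 5.15
ee_pos: [0.496, 0.2601, 0.1129]
eef_rot: [0.017, 1.0, 0.0, -0.0]
ft_force: [-1.2, -1.2, -0.7]
width: 0.0204
grip_force: 15.0
```

>>> drive_tool --series '[[[0.02, 0.5, 0], 0], [[0.03, 0.6, 0], 0], [[0.03, 0.6, 0], 0], [[0.03, 0.6, 0], 0], [[0.03, 0.6, 0], 0], [[0.03, 0.6, 0], 0], [[0.03, 0.6, 0], 0], [[0.03, 0.6, 0], 0], [[0, 0.3, 0], 0], [[0, 0, 0], 0]]'

```text
time: 6.4
ee_pos: [0.4979, 0.308, 0.1125]
eef_rot: [0.017, 1.0, -0.002, -0.001]
ft_force: [-3.8, -8.7, 2.7]
width: 0.0209
grip_force: 15.0
```

>>> drive_tool --series '[[[-0.37, -0.1, -0.4], 0], [[-0.33, 0, -0.44], 0], [[-0.29, 0, -0.47], 0], [[-0.24, 0, -0.5], 0], [[-0.19, 0, -0.52], 0], [[-0.14, 0, -0.53], 0], [[-0.08, 0, -0.54], 0], [[-0.03, 0, -0.5], 0], [[0, 0, 0], 0], [[0, 0, 0], 0]]'

```text
time: 7.65
ee_pos: [0.482, 0.3086, 0.0739]
eef_rot: [0.017, 1.0, -0.0, 0.0]
ft_force: [-0.2, -4.0, 0.0]
width: 0.0207
grip_force: 15.0
```

>>> drive_tool --series '[[[0, 0, 0], 0], [[0, 0, 0], 0], [[0, 0, 0], 0], [[0, 0, 0], 0], [[0, 0, 0], 0], [[0, 0, 1.5], 0], [[0, 0, 2], 0], [[0, 0, 2.5], 0], [[0, 0, 3], 0], [[0, 0, 0], 0]]' --hand 0

```text
time: 8.9
ee_pos: [0.4831, 0.3099, 0.1676]
eef_rot: [0.017, 1.0, 0.002, 0.002]
ft_force: [-0.5, 0.2, 0.3]
width: 0.0865
grip_force: 0.0
```

```bash
python3 - <<'E'
from bench import r, vision
from h import *
s=r.read_state();w=vision.camera("scene")
im=w["color"][170:290,240:460,::-1]
cv2.imwrite("pics/s2.png",cv2.resize(im,(800,436),interpolation=cv2.INTER_CUBIC))
b=np.load("box.npy")
for y in(172,222): print(y,(proj(w,tobox(b,(-100,y,84.5)))-[240,170])*800/220)
E
```

```text
172 [[503.64283521  78.14765829]]
222 [[565.6687734   69.27122885]]
```

View pics/s2.png

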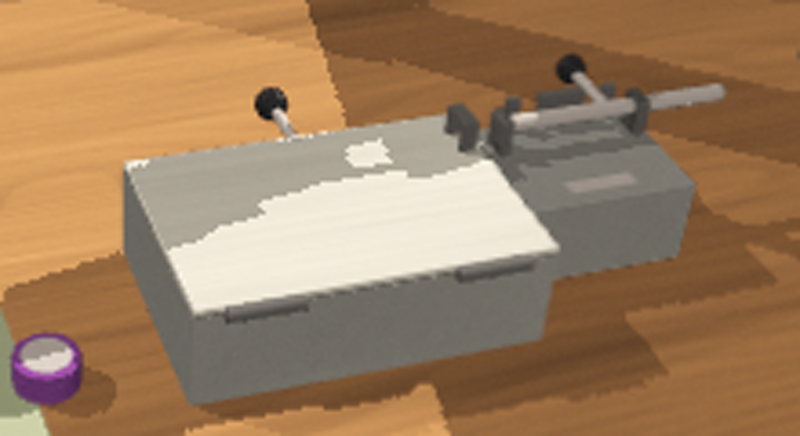

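The bolt is drawn, with the knob at (571,68), where a level handle in the outer notch should be. The staple is free. On to the lid knob.

>>> drive_tool --series '[[[-0.7, -4.4, 0], 0], [[-0.7, -4.4, 0], 0], [[-0.7, -4.4, 0], 0], [[-0.7, -4.4, 0], 0], [[-0.7, -4.4, 0], 0], [[0, 0, -2.5], 0], [[0, 0, -2.5], 0], [[0, 0, -2.5], 0], [[0, 0, -2], 0], [[0, 0, -0.8], 0]]' --hand 0

```text
time: 10.2
ee_pos: [0.4457, 0.0887, 0.0598]
eef_rot: [0.017, 1.0, -0.0, -0.001]
ft_force: [0.1, -0.2, -0.1]
width: 0.0871
grip_force: 0.0
```

>>> drive_tool --series '[[[0, 0, 0], 0], [[0, 0, 0], 0], [[0, 0, 0], 0], [[0, 0, 0], 0], [[0, 0, 0], 0], [[0, 0, 0], 0], [[0, 0, 0], 0], [[0, 0, 0], 0], [[0, 0, 0], 0], [[0, 0, 0], 0]]' --hand 1 --newtons 20

```text
time: 11.45
ee_pos: [0.4466, 0.0878, 0.0609]
eef_rot: [0.017, 1.0, -0.001, -0.0]
ft_force: [0.0, -5.0, 0.9]
width: 0.0224
grip_force: 20.0
```

```bash
cat > arc.py <<'E'
import numpy as np,sys
a0,a1,n=float(sys.argv[1]),float(sys.argv[2]),int(sys.argv[3]);yaw=-.0457
s=np.linspace(0,1,n+1);s=.5*s+.5*(3*s**2-2*s**3)
th=a0+(a1-a0)*s+.0196
x=-20.4*np.cos(th);z=20.4*np.sin(th)
P=np.round(np.c_[x*np.cos(yaw),x*np.sin(yaw),z],2);D=np.diff(P,axis=0).round(2)
for i in range(0,n,10):print([[list(map(float,d)),0] for d in D[i:i+10]],"th end %.2f"%(th[i+10]-.0196))
E
python3 arc.py 0 1.66 50
```

```text
[[[0.01, 0.0, 0.36], 0], [[0.01, 0.0, 0.4], 0], [[0.03, 0.0, 0.43], 0], [[0.05, 0.0, 0.47], 0], [[0.05, -0.01, 0.5], 0], [[0.08, 0.0, 0.53], 0], [[0.09, 0.0, 0.56], 0], [[0.12, -0.01, 0.59], 0], [[0.14, 0.0, 0.61], 0], [[0.16, -0.01, 0.63], 0]] th end 0.25
[[[0.19, -0.01, 0.65], 0], [[0.22, -0.01, 0.66], 0], [[0.25, -0.01, 0.67], 0], [[0.29, -0.02, 0.69], 0], [[0.31, -0.01, 0.68], 0], [[0.35, -0.02, 0.69], 0], [[0.38, -0.01, 0.69], 0], [[0.41, -0.02, 0.69], 0], [[0.45, -0.02, 0.68], 0], [[0.48, -0.02, 0.66], 0]] th end 0.62
[[[0.51, -0.03, 0.66], 0], [[0.54, -0.02, 0.63], 0], [[0.57, -0.03, 0.62], 0], [[0.6, -0.03, 0.6], 0], [[0.62, -0.02, 0.57], 0], [[0.65, -0.03, 0.55], 0], [[0.67, -0.03, 0.51], 0], [[0.68, -0.04, 0.49], 0], [[0.7, -0.03, 0.46], 0], [[0.72, -0.03, 0.42], 0]] th end 1.04
[[[0.72, -0.03, 0.39], 0], [[0.73, -0.04, 0.36], 0], [[0.73, -0.03, 0.32], 0], [[0.73, -0.03, 0.29], 0], [[0.73, -0.04, 0.26], 0], [[0.72, -0.03, 0.22], 0], [[0.71, -0.03, 0.2], 0], [[0.7, -0.03, 0.16], 0], [[0.69, -0.04, 0.13], 0], [[0.67, -0.03, 0.11], 0]] th end 1.41
[[[0.64, -0.03, 0.08], 0], [[0.62, -0.02, 0.06], 0], [[0.6, -0.03, 0.04], 0], [[0.57, -0.03, 0.02], 0], [[0.53, -0.02, 0.01], 0], [[0.51, -0.03, -0.01], 0], [[0.47, -0.02, -0.02], 0], [[0.43, -0.02, -0.02], 0], [[0.4, -0.01, -0.03], 0], [[0.35, -0.02, -0.04], 0]] th end 1.66
```

>>> drive_tool --series '[[[0.01, -0.1, 0.36], 0], [[0.01, 0.0, 0.4], 0], [[0.03, 0.0, 0.43], 0], [[0.05, 0.0, 0.47], 0], [[0.05, -0.01, 0.5], 0], [[0.08, 0.0, 0.53], 0], [[0.09, 0.0, 0.56], 0], [[0.12, -0.01, 0.59], 0], [[0.14, 0.0, 0.61], 0], [[0.16, -0.01, 0.63], 0]]'

```text
time: 12.7
ee_pos: [0.4538, 0.0874, 0.1121]
eef_rot: [0.017, 1.0, -0.0, -0.0]
ft_force: [-0.4, -5.0, -3.3]
width: 0.0217
grip_force: 20.1
```

>>> drive_tool --series '[[[0.19, -0.05, 0.65], 0], [[0.22, -0.05, 0.66], 0], [[0.25, -0.01, 0.67], 0], [[0.29, -0.02, 0.69], 0], [[0.31, -0.01, 0.68], 0], [[0.35, -0.02, 0.69], 0], [[0.38, -0.01, 0.69], 0], [[0.41, -0.02, 0.69], 0], [[0.45, -0.02, 0.68], 0], [[0.48, -0.02, 0.66], 0]]'

```text
time: 13.95
ee_pos: [0.488, 0.0857, 0.18]
eef_rot: [0.017, 1.0, 0.0, 0.0]
ft_force: [-1.5, 3.3, -3.2]
width: 0.0218
grip_force: 19.8
```

>>> drive_tool --series '[[[0.51, -0.03, 0.66], 0], [[0.54, -0.02, 0.63], 0], [[0.57, -0.03, 0.62], 0], [[0.6, -0.03, 0.6], 0], [[0.62, -0.02, 0.57], 0], [[0.65, -0.03, 0.55], 0], [[0.67, -0.03, 0.51], 0], [[0.68, -0.04, 0.49], 0], [[0.7, -0.03, 0.46], 0], [[0.72, -0.03, 0.42], 0]]'

```text
time: 15.2
ee_pos: [0.5504, 0.0827, 0.2348]
eef_rot: [0.017, 1.0, 0.0, -0.0]
ft_force: [1.0, 3.6, -6.4]
width: 0.0219
grip_force: 20.2
```

>>> drive_tool --series '[[[0.72, -0.03, 0.39], 0], [[0.73, -0.04, 0.36], 0], [[0.73, -0.03, 0.32], 0], [[0.73, -0.03, 0.29], 0], [[0.73, -0.04, 0.26], 0], [[0.72, -0.03, 0.22], 0], [[0.71, -0.03, 0.2], 0], [[0.7, -0.03, 0.16], 0], [[0.69, -0.04, 0.13], 0], [[0.67, -0.03, 0.11], 0]]'

```text
time: 16.45
ee_pos: [0.6215, 0.0793, 0.2588]
eef_rot: [0.017, 1.0, -0.0, -0.0]
ft_force: [-0.9, 4.8, -10.8]
width: 0.0216
grip_force: 20.3
```

>>> drive_tool --series '[[[0.64, -0.03, 0.08], 0], [[0.62, -0.02, 0.06], 0], [[0.6, -0.03, 0.04], 0], [[0.57, -0.03, 0.02], 0], [[0.53, -0.02, 0.01], 0], [[0.51, -0.03, -0.01], 0], [[0.47, -0.02, -0.02], 0], [[0.43, -0.02, -0.02], 0], [[0.4, -0.01, -0.03], 0], [[0.35, -0.02, -0.04], 0]]'

```text
time: 17.7
ee_pos: [0.6703, 0.0771, 0.2597]
eef_rot: [0.017, 1.0, 0.0, -0.003]
ft_force: [-21.7, 3.1, -2.9]
width: 0.0217
grip_force: 20.1
```

>>> drive_tool --series '[[[-0.2, 0, 0], 0], [[0, 0, 0], 0], [[0, 0, 0], 0], [[0, 0, 0], 0], [[0, 0, 0], 0], [[0, 0, 0], 0], [[0, 0, 1], 0], [[0, 0, 1.5], 0], [[0, 0, 2], 0], [[0, 0, 2], 0]]' --hand 0

```text
time: 18.95
ee_pos: [0.6706, 0.077, 0.3269]
eef_rot: [0.017, 1.0, 0.0, 0.001]
ft_force: [0.3, 0.5, 0.4]
width: 0.0868
grip_force: 0.0
```

>>> drive_tool --series '[[[0, 0, 0], 0], [[-1, -4, 0], 0], [[-1, -4, 0], 0], [[-1, -4, 0], 0], [[-1, -4, 0], 0], [[-1, -4, -2], 0], [[-1, -4, -4], 0], [[-1, -3, -4], 0], [[-0.8, -1.5, -4], 0], [[0, 0, 0], 0]]'

```text
time: 20.2
ee_pos: [0.59, -0.2087, 0.182]
eef_rot: [0.018, 1.0, 0.0, -0.003]
ft_force: [-0.3, 0.3, 0.2]
width: 0.0872
grip_force: 0.0
```

```bash
python3 - <<'E'
from bench import r, vision
from h import *
s=r.read_state();w=vision.camera("wrist");pickle.dump((w,s),open("w3.pkl","wb"))
t=vision.camera("top");pickle.dump(t,open("top3.pkl","wb"))
A=cv2.resize(w["color"],(448,336));B=cv2.resize(t["color"][100:320,120:480],(500,306)) 
im=np.zeros((600,800,3),np.uint8);im[:420,:400]=cv2.resize(w["color"],(400,300)).repeat(1,0)[:300] if 0 else 0
cv2.imwrite("pics/w3.png",np.vstack([cv2.resize(w["color"],(400,300)),cv2.resize(t["color"][140:320,220:460],(400,300))])[:,:,::-1])
print(s["ee_pos"],s["eef_rot"])
E
```

```text
[ 0.58999485 -0.20870878  0.18198663] [ 1.79998380e-02  9.99833643e-01  4.23081965e-04 -2.91771038e-03]
```

View pics/w3.png

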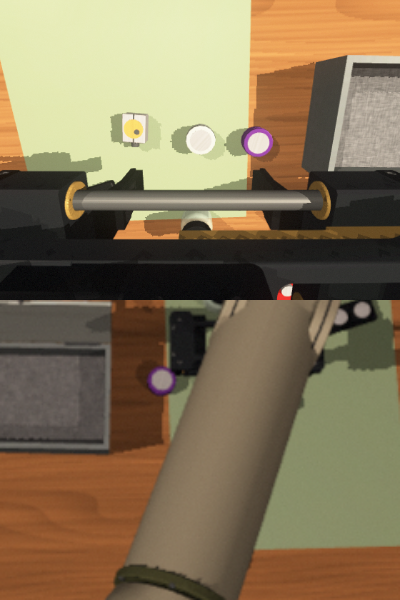

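Wrist view (half-scale): tin at (200,140), holder at (134,128), purple one at (257,142). The lid is open in the top view.

```bash
python3 - <<'E'
from h import *
w,s=pickle.load(open("w3.pkl","rb"));k=wrist(w,s)
for n,uv in dict(tin=(280,195),hold=(188,179),purp=(360,198)).items():print(n,onz(w,uv,.022,**k))
# tin edges: left/right extents of top
g=w["color"].astype(int)
print([tuple(g[195,c]) for c in range(255,306,3)])
h=w["color"][:,:,::-1][150:210,150:320];cv2.imwrite("pics/w3c.png",cv2.resize(h,(800,282),interpolation=cv2.INTER_CUBIC))
E
```

```text
tin [ 0.58883161 -0.2050172   0.022     ]
hold [ 0.56846768 -0.29953365  0.022     ]
purp [ 0.59506266 -0.12108025  0.022     ]
[(np.int64(152), np.int64(159), np.int64(115)), (np.int64(153), np.int64(161), np.int64(114)), (np.int64(249), np.int64(246), np.int64(234)), (np.int64(251), np.int64(248), np.int64(237)), (np.int64(241), np.int64(234), np.int64(219)), (np.int64(241), np.int64(233), np.int64(220)), (np.int64(241), np.int64(234), np.int64(222)), (np.int64(239), np.int64(231), np.int64(219)), (np.int64(241), np.int64(233), np.int64(220)), (np.int64(244), np.int64(237), np.int64(226)), (np.int64(240), np.int64(233), np.int64(218)), (np.int64(240), np.int64(233), np.int64(221)), (np.int64(240), np.int64(232), np.int64(219)), (np.int64(242), np.int64(235), np.int64(223)), (np.int64(251), np.int64(249), np.int64(238)), (np.int64(251), np.int64(249), np.int64(238)), (np.int64(204), np.int64(213), np.int64(157))]
```

View pics/w3c.png

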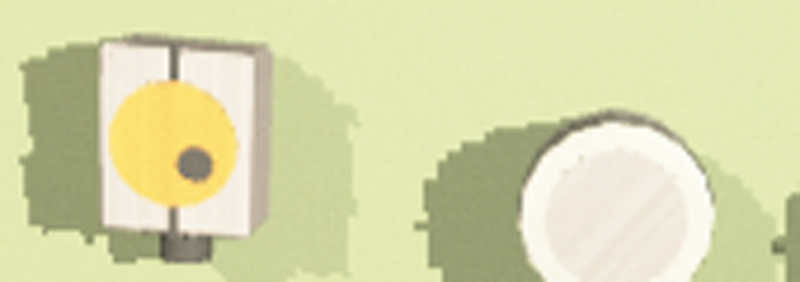

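>>> drive_tool --series '[[[0, 0.25, 0], 0], [[0, 0, -2.5], 0], [[0, 0, -2.5], 0], [[0, 0, -2.5], 0], [[0, 0, -2.5], 0], [[0, 0, -2.5], 0], [[0, 0, -2], 0], [[0, 0, -1.5], 0], [[0, 0, -1], 0], [[0, 0, 0], 0]]' --hand 0.28

```text
time: 21.55
ee_pos: [0.5924, -0.2055, 0.0145]
eef_rot: [0.017, 1.0, 0.0, -0.0]
ft_force: [0.2, 0.6, 0.0]
width: 0.0629
grip_force: 0.0
```

>>> drive_tool --series '[[[0, 0, 0], 0], [[0, 0, 0], 0], [[0, 0, 0], 0], [[0, 0, 0], 0], [[0, 0, 0], 0], [[0, 0, 0], 0], [[0, 0, 0], 0], [[0, 0, 0], 0], [[0, 0, 0], 0], [[0, 0, 0], 0]]' --hand 1 --newtons 30

```text
time: 22.8
ee_pos: [0.5928, -0.2055, 0.0154]
eef_rot: [0.017, 1.0, 0.0, 0.0]
ft_force: [0.1, 0.9, 6.4]
width: 0.0436
grip_force: 30.0
```

>>> drive_tool --series '[[[0, 0, 1.5], 0], [[0, 0, 3], 0], [[0, 0, 3.5], 0], [[0, 0, 3.5], 0], [[-0.5, 2, 0], 0], [[-0.8, 4, 0], 0], [[-0.9, 4, 0], 0], [[-0.9, 4, 0], 0], [[-0.9, 4, 0], 0], [[-0.8, 4, 0], 0]]'

```text
time: 24.05
ee_pos: [0.5431, 0.0165, 0.1293]
eef_rot: [0.016, 1.0, 0.0, -0.001]
ft_force: [0.9, -0.1, -0.3]
width: 0.0429
grip_force: 30.0
```

>>> drive_tool --series '[[[0.1, 0.8, 0], 0], [[0, 0, 0], 0], [[0, 0, -2], 0], [[0, 0, -2], 0], [[0, 0, -1.5], 0], [[0, 0, -1.2], 0], [[0, 0, -1], 0], [[0, 0, -0.6], 0], [[0, 0, -0.3], 0], [[0, 0, -0.2], 0]]'

```text
time: 25.3
ee_pos: [0.5457, 0.0225, 0.042]
eef_rot: [0.017, 1.0, 0.0, 0.0]
ft_force: [0.2, -0.3, 0.2]
width: 0.0434
grip_force: 30.0
```

>>> drive_tool --series '[[[0, 0, -0.1], 0], [[0, 0, -0.1], 0], [[0, 0, -0.1], 0], [[0, 0, 0], 0], [[0, 0, 0], 0], [[0, 0, 0], 0], [[0, 0, 0], 0], [[0, 0, 0], 0], [[0, 0, 0], 0], [[0, 0, 0], 0]]'

```text
time: 26.55
ee_pos: [0.5456, 0.0225, 0.0393]
eef_rot: [0.017, 1.0, 0.0, 0.0]
ft_force: [-1.6, 0.4, 5.7]
width: 0.043
grip_force: 30.0
```

>>> drive_tool --series '[[[0, 0, 0], 0], [[0, 0, 0], 0], [[0, 0, 0], 0], [[0, 0, 0], 0], [[0, 0, 0], 0], [[0, 0, 1], 0], [[0, 0, 2], 0], [[0, 0, 3], 0], [[0, 0, 4], 0], [[0, 0, 4], 0]]' --hand 0.38

```text
time: 27.8
ee_pos: [0.5454, 0.0223, 0.1808]
eef_rot: [0.017, 1.0, 0.0, 0.0]
ft_force: [0.5, 0.8, 0.3]
width: 0.0539
grip_force: 0.0
```

>>> drive_tool --series '[[[0, 0, 0], 0], [[0.3, -4, 0], 0], [[0.3, -4.5, 0], 0], [[0.3, -4.5, 0], 0], [[0.3, -4.5, 0], 0], [[0.3, -4.5, 0], 0], [[0.3, -4.5, 0], 0], [[0.2, -3.5, 0], 0], [[0.2, -2, 0], 0], [[0, 0, 0], 0]]' --hand 0.3

```text
time: 29.05
ee_pos: [0.567, -0.2985, 0.1784]
eef_rot: [0.018, 1.0, -0.0, -0.0]
ft_force: [-0.3, 0.2, 0.5]
width: 0.0609
grip_force: 0.0
```

```bash
python3 - <<'E'
from bench import r, vision
from h import *
s=r.read_state();w=vision.camera("wrist");pickle.dump((w,s),open("w4.pkl","wb"))
t=vision.camera("top")
cv2.imwrite("pics/w4.png",np.vstack([cv2.resize(w["color"],(400,300)),cv2.resize(t["color"][140:320,180:420],(400,300))])[:,:,::-1])
print(s["ee_pos"],s["eef_rot"])
E
```

```text
[ 0.56699812 -0.29847887  0.1783874 ] [ 1.76765917e-02  9.99843633e-01 -9.07575631e-05 -4.89183211e-04]
```

View pics/w4.png

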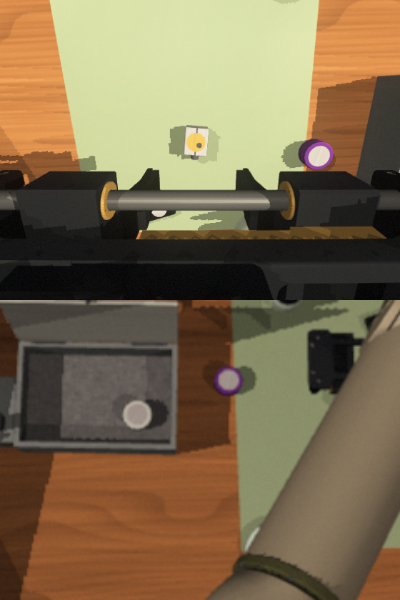

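The tin is in the box at (137,414) in the lower picture. The holder is at (196,141) in the upper one, close to the tool line.

```bash
python3 - <<'E'
from h import *
w,s=pickle.load(open("w4.pkl","rb"));k=wrist(w,s)
g=w["color"][160:235,230:320];m=((g.min(2)>185)|((g[:,:,0]>200)&(g[:,:,2]<110))).astype(np.uint8)
m=cv2.morphologyEx(m,cv2.MORPH_CLOSE,np.ones((5,5)))
c=max(cv2.findContours(m,0,2)[0],key=cv2.contourArea);q=cv2.boxPoints(cv2.minAreaRect(c))+[230,160]
P=np.array([onz(w,p,.022,**k) for p in q]);print(q,P.round(4),P.mean(0));print([np.linalg.norm(P[i]-P[i-1]) for i in range(4)])
for i in range(2):d=P[i+1]-P[i];print(np.degrees(np.arctan2(d[1],d[0])))
E
```

```text
[[257.53793716 215.54482651]
 [260.67586899 177.88965607]
 [291.62759018 180.46896744]
 [288.48965836 218.12413788]] [[ 0.5872 -0.3194  0.022 ]
 [ 0.5472 -0.3141  0.022 ]
 [ 0.551  -0.2826  0.022 ]
 [ 0.5911 -0.2868  0.022 ]] [ 0.56910601 -0.30072115  0.022     ]
[np.float64(0.03278809812783701), np.float64(0.04031063177968339), np.float64(0.031723741570782726), np.float64(0.040402979786095417)]
172.51757610703126
83.17507749511935
```

>>> drive_tool --series '[[[0.2, -0.2, 0], -5], [[0, 0, -2.5], 0], [[0, 0, -2.5], 0], [[0, 0, -2.5], 0], [[0, 0, -2.5], 0], [[0, 0, -2.5], 0], [[0, 0, -2], 0], [[0, 0, -1.2], 0], [[0, 0, -0.6], 0], [[0, 0, 0], 0]]'

```text
time: 30.4
ee_pos: [0.5696, -0.2995, 0.016]
eef_rot: [0.06, 0.998, 0.0, 0.0]
ft_force: [-0.5, 0.3, -0.0]
width: 0.0607
grip_force: 0.0
```

>>> drive_tool --series '[[[0, 0, 0], 0], [[0, 0, 0], 0], [[0, 0, 0], 0], [[0, 0, 0], 0], [[0, 0, 0], 0], [[0, 0, 0], 0], [[0, 0, 0], 0], [[0, 0, 0], 0], [[0, 0, 0], 0], [[0, 0, 0], 0]]' --hand 1 --newtons 35

```text
time: 31.65
ee_pos: [0.5696, -0.2997, 0.0161]
eef_rot: [0.06, 0.998, -0.0, 0.0]
ft_force: [-0.7, -0.4, 4.5]
width: 0.0335
grip_force: 35.0
```

>>> drive_tool --series '[[[0, 0, 1.5], 0], [[0, 0, 3], 0], [[0, 0, 3.5], 0], [[0, 0, 3.5], 0], [[0, 1, 0.5], 0], [[-0.3, 4, 0], 1], [[-0.3, 4.5, 0], 1], [[-0.3, 4.5, 0], 1], [[-0.3, 4.5, 0], 1], [[-0.3, 4.5, 0], 1]]'

```text
time: 32.9
ee_pos: [0.5534, -0.0672, 0.1349]
eef_rot: [0.016, 1.0, 0.0, -0.001]
ft_force: [0.4, 0.5, -1.5]
width: 0.0338
grip_force: 35.0
```

>>> drive_tool --series '[[[-0.2, 4.5, 0], 0], [[-0.2, 4.5, 0], 0], [[-0.2, 4.5, 0], 0], [[0, 4, 0], 0], [[0, 0, 0], 0], [[0, 0, -1], 0], [[0, 0, -2], 0], [[0, 0, -2], 0], [[0, 0, -1.5], 0], [[0, 0, -1], 0]]'

```text
time: 34.15
ee_pos: [0.5481, 0.1046, 0.0597]
eef_rot: [0.017, 1.0, -0.0, -0.0]
ft_force: [-0.2, 0.5, -1.5]
width: 0.0337
grip_force: 35.0
```

>>> drive_tool --series '[[[0, 0, -0.6], 0], [[0, 0, -0.5], 0], [[0, 0, -0.4], 0], [[0, 0, -0.2], 0], [[0, 0, -0.1], 0], [[0, 0, -0.1], 0], [[0, 0, -0.1], 0], [[0, 0, -0.1], 0], [[0, 0, 0], 0], [[0, 0, 0], 0]]'

```text
time: 35.4
ee_pos: [0.5485, 0.1055, 0.0401]
eef_rot: [0.017, 1.0, 0.0, 0.0]
ft_force: [-2.3, 0.3, 3.7]
width: 0.0334
grip_force: 35.0
```

>>> drive_tool --series '[[[0, 0, 0], 0], [[0, 0, 0], 0], [[0, 0, 0], 0], [[0, 0, 0], 0], [[0, 0, 0], 0], [[0, 0, 1], 0], [[0, 0, 3], 0], [[0, 0, 4], 0], [[0, 0, 4], 0], [[0, 0, 4], 0]]' --hand 0.4

```text
time: 36.65
ee_pos: [0.5484, 0.1053, 0.202]
eef_rot: [0.017, 1.0, 0.0, 0.0]
ft_force: [-0.0, 0.6, 0.9]
width: 0.0525
grip_force: 0.0
```

>>> drive_tool --series '[[[0, 0, 3], 0], [[0, 0, 4], 0], [[0, 0, 4], 0], [[0, 0, 2.5], 0], [[-3, -3, 0], 0], [[-4, -4, 0], 0], [[-4, -4, 0], 0], [[-2, -2, 0], 0], [[0, 0, 0], 0], [[0, 0, 0], 0]]' --hand 0

```text
time: 37.9
ee_pos: [0.4187, -0.0241, 0.3353]
eef_rot: [0.017, 1.0, 0.0, 0.0]
ft_force: [0.9, 0.6, -0.2]
width: 0.0869
grip_force: 0.0
```

```bash
python3 - <<'E'
from bench import r, vision
from h import *
s=r.read_state()
t=vision.camera("top");c=vision.camera("scene")
cv2.imwrite("pics/t5.png",np.vstack([cv2.resize(t["color"][110:310,110:480],(555,300)),cv2.resize(c["color"][140:380,40:484],(555,300))])[:,:,::-1])
print(s["ee_pos"],s["width"])
E
```

```text
[ 0.41874788 -0.02409036  0.33529906] 0.08685864935926814
```

View pics/t5.png

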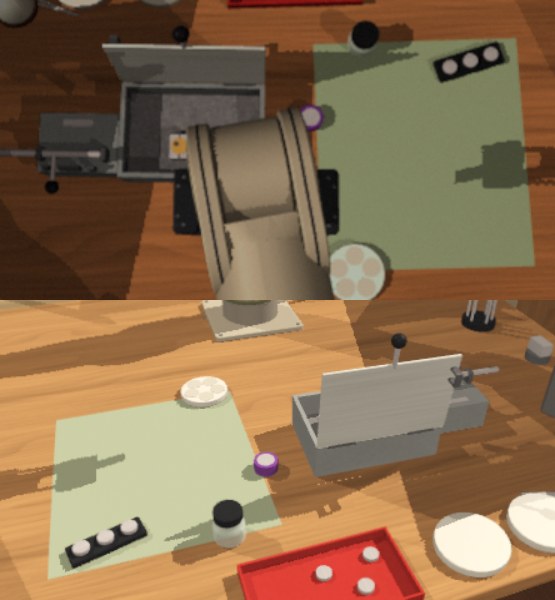

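The mat holds only bystanders; the holder is in the box at (180,145). On to closing the lid.

>>> drive_tool --series '[[[3, 1.2, 0], 0], [[4, 1.6, 0], 0], [[4, 1.6, 0], 0], [[4, 1.6, 0], 0], [[4, 1.6, 0], 0], [[4, 1.6, 0], 0], [[2.1, 0.9, 0], 0], [[0, 0, 0], 0], [[0, 0, -2], 0], [[0, 0, -2], 0]]'

```text
time: 39.25
ee_pos: [0.6691, 0.0764, 0.2943]
eef_rot: [0.017, 1.0, -0.0, -0.0]
ft_force: [0.6, -0.0, 1.1]
width: 0.0873
grip_force: 0.0
```

>>> drive_tool --series '[[[0, 0, -1.5], 0], [[0, 0, -1.3], 0], [[0, 0, -0.8], 0], [[0, 0, 0], 0], [[0, 0, 0], 0], [[0, 0, 0], 0], [[0, 0, 0], 0], [[0, 0, 0], 0], [[0, 0, 0], 0], [[0, 0, 0], 0]]'

```text
time: 40.5
ee_pos: [0.6695, 0.0765, 0.2588]
eef_rot: [0.017, 1.0, 0.0, -0.0]
ft_force: [0.5, 0.1, -0.3]
width: 0.0869
grip_force: 0.0
```

>>> drive_tool --series '[[[0, 0, 0], 0], [[0, 0, 0], 0], [[0, 0, 0], 0], [[0, 0, 0], 0], [[0, 0, 0], 0], [[0, 0, 0], 0], [[0, 0, 0], 0], [[0, 0, 0], 0], [[0, 0, 0], 0], [[0, 0, 0], 0]]' --hand 1 --newtons 20

```text
time: 41.75
ee_pos: [0.6695, 0.0771, 0.2589]
eef_rot: [0.016, 1.0, 0.0, 0.0]
ft_force: [0.6, 4.2, 0.1]
width: 0.0222
grip_force: 19.8
```

```bash
python3 arc.py 1.65 0 60
```

```text
[[[-0.29, 0.01, 0.03], 0], [[-0.32, 0.02, 0.02], 0], [[-0.35, 0.01, 0.02], 0], [[-0.37, 0.02, 0.02], 0], [[-0.4, 0.02, 0.01], 0], [[-0.42, 0.02, 0.0], 0], [[-0.44, 0.02, -0.01], 0], [[-0.46, 0.02, -0.02], 0], [[-0.49, 0.02, -0.03], 0], [[-0.5, 0.02, -0.04], 0]] th end 1.45
[[[-0.52, 0.03, -0.06], 0], [[-0.54, 0.02, -0.08], 0], [[-0.55, 0.03, -0.09], 0], [[-0.56, 0.02, -0.11], 0], [[-0.57, 0.03, -0.13], 0], [[-0.59, 0.02, -0.15], 0], [[-0.59, 0.03, -0.17], 0], [[-0.59, 0.03, -0.19], 0], [[-0.61, 0.03, -0.22], 0], [[-0.6, 0.02, -0.23], 0]] th end 1.16
[[[-0.6, 0.03, -0.26], 0], [[-0.61, 0.03, -0.29], 0], [[-0.6, 0.03, -0.3], 0], [[-0.59, 0.02, -0.33], 0], [[-0.59, 0.03, -0.36], 0], [[-0.58, 0.03, -0.37], 0], [[-0.58, 0.02, -0.4], 0], [[-0.55, 0.03, -0.41], 0], [[-0.55, 0.02, -0.44], 0], [[-0.53, 0.03, -0.46], 0]] th end 0.82
[[[-0.52, 0.02, -0.47], 0], [[-0.5, 0.03, -0.49], 0], [[-0.48, 0.02, -0.51], 0], [[-0.46, 0.02, -0.52], 0], [[-0.44, 0.02, -0.53], 0], [[-0.42, 0.02, -0.55], 0], [[-0.39, 0.02, -0.55], 0], [[-0.38, 0.01, -0.56], 0], [[-0.35, 0.02, -0.57], 0], [[-0.33, 0.01, -0.57], 0]] th end 0.49
[[[-0.31, 0.02, -0.57], 0], [[-0.28, 0.01, -0.57], 0], [[-0.26, 0.01, -0.57], 0], [[-0.24, 0.01, -0.57], 0], [[-0.22, 0.01, -0.56], 0], [[-0.2, 0.01, -0.56], 0], [[-0.17, 0.01, -0.55], 0], [[-0.16, 0.01, -0.53], 0], [[-0.14, 0.0, -0.52], 0], [[-0.12, 0.01, -0.51], 0]] th end 0.20
[[[-0.1, 0.0, -0.5], 0], [[-0.09, 0.01, -0.47], 0], [[-0.07, 0.0, -0.46], 0], [[-0.06, 0.0, -0.44], 0], [[-0.05, 0.01, -0.42], 0], [[-0.03, 0.0, -0.4], 0], [[-0.03, 0.0, -0.37], 0], [[-0.02, 0.0, -0.34], 0], [[-0.02, 0.0, -0.33], 0], [[0.0, 0.0, -0.29], 0]] th end 0.00
```

>>> drive_tool --series '[[[-0.29, 0.04, 0.03], 0], [[-0.32, 0.04, 0.02], 0], [[-0.35, 0.01, 0.02], 0], [[-0.37, 0.02, 0.02], 0], [[-0.4, 0.02, 0.01], 0], [[-0.42, 0.02, 0.0], 0], [[-0.44, 0.02, -0.01], 0], [[-0.46, 0.02, -0.02], 0], [[-0.49, 0.02, -0.03], 0], [[-0.5, 0.02, -0.04], 0]]'

```text
time: 43.0
ee_pos: [0.6287, 0.079, 0.2589]
eef_rot: [0.017, 1.0, 0.0, -0.0]
ft_force: [3.0, 5.6, -0.8]
width: 0.0222
grip_force: 19.9
```

>>> drive_tool --series '[[[-0.52, 0.03, -0.06], 0], [[-0.54, 0.02, -0.08], 0], [[-0.55, 0.03, -0.09], 0], [[-0.56, 0.02, -0.11], 0], [[-0.57, 0.03, -0.13], 0], [[-0.59, 0.02, -0.15], 0], [[-0.59, 0.03, -0.17], 0], [[-0.59, 0.03, -0.19], 0], [[-0.61, 0.03, -0.22], 0], [[-0.6, 0.02, -0.23], 0]]'

```text
time: 44.25
ee_pos: [0.5715, 0.0816, 0.2444]
eef_rot: [0.017, 1.0, 0.0, 0.0]
ft_force: [4.1, 4.9, -2.2]
width: 0.0223
grip_force: 20.0
```

>>> drive_tool --series '[[[-0.6, 0.03, -0.26], 0], [[-0.61, 0.03, -0.29], 0], [[-0.6, 0.03, -0.3], 0], [[-0.59, 0.02, -0.33], 0], [[-0.59, 0.03, -0.36], 0], [[-0.58, 0.03, -0.37], 0], [[-0.58, 0.02, -0.4], 0], [[-0.55, 0.03, -0.41], 0], [[-0.55, 0.02, -0.44], 0], [[-0.53, 0.03, -0.46], 0]]'

```text
time: 45.5
ee_pos: [0.514, 0.0843, 0.2083]
eef_rot: [0.017, 1.0, 0.0, 0.0]
ft_force: [4.3, 5.3, -1.2]
width: 0.0221
grip_force: 20.0
```

>>> drive_tool --series '[[[-0.52, 0.02, -0.47], 0], [[-0.5, 0.03, -0.49], 0], [[-0.48, 0.02, -0.51], 0], [[-0.46, 0.02, -0.52], 0], [[-0.44, 0.02, -0.53], 0], [[-0.42, 0.02, -0.55], 0], [[-0.39, 0.02, -0.55], 0], [[-0.38, 0.01, -0.56], 0], [[-0.35, 0.02, -0.57], 0], [[-0.33, 0.01, -0.57], 0]]'

```text
time: 46.75
ee_pos: [0.4714, 0.0863, 0.1553]
eef_rot: [0.017, 1.0, 0.0, 0.0]
ft_force: [1.8, 5.5, 1.6]
width: 0.022
grip_force: 19.8
```

>>> drive_tool --series '[[[-0.31, 0.02, -0.57], 0], [[-0.28, 0.01, -0.57], 0], [[-0.26, 0.01, -0.57], 0], [[-0.24, 0.01, -0.57], 0], [[-0.22, 0.01, -0.56], 0], [[-0.2, 0.01, -0.56], 0], [[-0.17, 0.01, -0.55], 0], [[-0.16, 0.01, -0.53], 0], [[-0.14, 0.0, -0.52], 0], [[-0.12, 0.01, -0.51], 0]]'

```text
time: 48.0
ee_pos: [0.4504, 0.0873, 0.1003]
eef_rot: [0.017, 1.0, 0.0, 0.0]
ft_force: [1.1, 5.9, 0.0]
width: 0.0223
grip_force: 19.8
```

>>> drive_tool --series '[[[-0.1, 0.0, -0.5], 0], [[-0.09, 0.01, -0.47], 0], [[-0.07, 0.0, -0.46], 0], [[-0.06, 0.0, -0.44], 0], [[-0.05, 0.01, -0.42], 0], [[-0.03, 0.0, -0.4], 0], [[-0.03, 0.0, -0.3], 0], [[-0.02, 0.0, -0.25], 0], [[-0.01, 0.0, -0.2], 0], [[0.0, 0.0, -0.15], 0]]'

```text
time: 49.25
ee_pos: [0.4458, 0.0875, 0.0644]
eef_rot: [0.017, 1.0, 0.0, 0.0]
ft_force: [0.6, 6.1, 1.3]
width: 0.0225
grip_force: 19.7
```

>>> drive_tool --series '[[[0, 0, -0.1], 0], [[0, 0, -0.1], 0], [[0, 0, -0.1], 0], [[0, 0, -0.1], 0], [[0, 0, -0.1], 0], [[0, 0, -0.1], 0], [[0, 0, 0], 0], [[0, 0, 0], 0], [[0, 0, 0], 0], [[0, 0, 0], 0]]'

```text
time: 50.5
ee_pos: [0.4456, 0.0875, 0.0585]
eef_rot: [0.017, 1.0, 0.0, -0.0]
ft_force: [-0.4, 6.0, 2.4]
width: 0.0219
grip_force: 19.7
```

>>> drive_tool --series '[[[0, 0, -0.1], 0], [[0, 0, -0.1], 0], [[0, 0, -0.1], 0], [[0, 0, -0.1], 0], [[0, 0, 0], 0], [[0, 0, 0], 0], [[0, 0, 0], 0], [[0, 0, 0], 0], [[0, 0, 0], 0], [[0, 0, 0], 0]]'

```text
time: 51.75
ee_pos: [0.4463, 0.0875, 0.0556]
eef_rot: [0.017, 1.0, 0.001, 0.001]
ft_force: [-4.1, 3.6, 17.1]
width: 0.0219
grip_force: 18.8
```

>>> drive_tool --series '[[[0, 0, 0.1], 0], [[0, 0, 0.1], 0], [[0, 0, 0], 0], [[0, 0, 0], 0], [[0, 0, 0], 0], [[0, 0, 0], 0], [[0, 0, 2], 0], [[0, 0, 3], 0], [[0, 0, 3], 0], [[0, 0, 3], 0]]' --hand 0

```text
time: 53.0
ee_pos: [0.4457, 0.0871, 0.1671]
eef_rot: [0.017, 1.0, 0.0, -0.0]
ft_force: [0.0, 0.5, 0.2]
width: 0.0868
grip_force: 0.0
```

>>> drive_tool --series '[[[0.5, 3, 0], 0], [[0.7, 4.5, 0], 0], [[0.7, 4.5, 0], 0], [[0.7, 4.5, 0], 0], [[0.6, 4, 0], 0], [[0.4, 1.6, 0], 0], [[0, 0, 0], 0], [[0, 0, 0], 0], [[0, 0, -1], 0], [[0, 0, -1], 0]]'

```text
time: 54.25
ee_pos: [0.4818, 0.3074, 0.1455]
eef_rot: [0.017, 1.0, 0.0, -0.0]
ft_force: [0.9, -0.4, -0.2]
width: 0.0869
grip_force: 0.0
```

```bash
python3 - <<'E'
from bench import r, vision
from h import *
s=r.read_state()
c=vision.camera("scene")
cv2.imwrite("pics/s6.png",cv2.resize(c["color"][170:290,240:460],(800,436),interpolation=cv2.INTER_CUBIC)[:,:,::-1])
print(s["ee_pos"],s["width"])
E
```

```text
[0.48175469 0.30737806 0.14547027] 0.08694685557411885
```

View pics/s6.png

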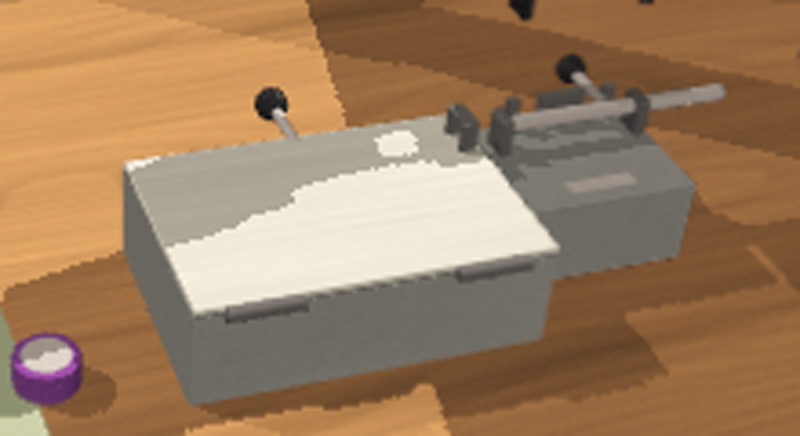

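Lid knob at (271,103), the same as before opening, so the lid is shut. The bolt knob is still at (571,68).

>>> drive_tool --series '[[[0, 0.1, -2], 0], [[0, 0, -2], 0], [[0, 0, -1.5], 0], [[0, 0, -1], 0], [[0, 0, -0.6], 0], [[0, 0, 0], 0], [[0, 0, 0], 0], [[0, 0, 0], 0], [[0, 0, 0], 0], [[0, 0, 0], 0]]' --hand 0

```text
time: 55.55
ee_pos: [0.4818, 0.3092, 0.0753]
eef_rot: [0.017, 1.0, 0.0, 0.0]
ft_force: [-0.6, -0.5, -0.5]
width: 0.0871
grip_force: 0.0
```

>>> drive_tool --series '[[[0, 0, 0], 0], [[0, 0, 0], 0], [[0, 0, 0], 0], [[0, 0, 0], 0], [[0, 0, 0], 0], [[0, 0, 0], 0], [[0, 0, 0], 0], [[0, 0, 0], 0], [[0, 0, 0], 0], [[0, 0, 0], 0]]' --hand 1 --newtons 15

```text
time: 56.8
ee_pos: [0.4817, 0.3086, 0.0751]
eef_rot: [0.017, 1.0, -0.0, -0.0]
ft_force: [-1.4, -4.3, 1.1]
width: 0.0207
grip_force: 15.0
```

>>> drive_tool --series '[[[0.03, 0, 0.55], 0], [[0.08, 0, 0.54], 0], [[0.14, 0, 0.53], 0], [[0.19, 0, 0.52], 0], [[0.24, 0, 0.5], 0], [[0.29, 0, 0.47], 0], [[0.33, 0, 0.44], 0], [[0.37, 0, 0.4], 0], [[0, 0, 0], 0], [[0, 0, 0], 0]]'

```text
time: 58.05
ee_pos: [0.4984, 0.308, 0.1148]
eef_rot: [0.017, 1.0, -0.001, -0.0]
ft_force: [-1.1, -7.7, 0.1]
width: 0.0207
grip_force: 15.0
```

Slide it home (toward −y).

>>> drive_tool --series '[[[-0.02, -0.5, 0], 0], [[-0.03, -0.6, 0], 0], [[-0.03, -0.6, 0], 0], [[-0.03, -0.6, 0], 0], [[-0.03, -0.6, 0], 0], [[-0.03, -0.6, 0], 0], [[-0.03, -0.6, 0], 0], [[-0.03, -0.6, 0], 0], [[0, -0.4, 0], 0], [[0, 0, 0], 0]]'

```text
time: 59.3
ee_pos: [0.496, 0.2576, 0.1147]
eef_rot: [0.017, 1.0, -0.0, -0.0]
ft_force: [-0.7, -1.3, -0.5]
width: 0.021
grip_force: 15.0
```

>>> drive_tool --series '[[[0, -0.1, 0], 0], [[0, -0.1, 0], 0], [[0, 0, 0], 0], [[0, 0, 0], 0], [[0, 0, 0], 0], [[0, 0, 0], 0], [[0, 0, 0], 0], [[0, 0, 0], 0], [[0, 0, 0], 0], [[0, 0, 0], 0]]'

```text
time: 60.55
ee_pos: [0.4962, 0.2572, 0.1149]
eef_rot: [0.016, 1.0, 0.001, 0.0]
ft_force: [0.2, 5.0, -0.1]
width: 0.0212
grip_force: 15.0
```

At the home stop (5 N pushing back). Lower the handle.

>>> drive_tool --series '[[[-0.37, 0.1, -0.4], 0], [[-0.33, 0, -0.44], 0], [[-0.29, 0, -0.47], 0], [[-0.24, 0, -0.5], 0], [[-0.19, 0, -0.52], 0], [[-0.14, 0, -0.53], 0], [[-0.08, 0, -0.54], 0], [[-0.03, 0, -0.55], 0], [[0, 0, 0], 0], [[0, 0, 0], 0]]'

```text
time: 61.8
ee_pos: [0.4796, 0.258, 0.0755]
eef_rot: [0.016, 1.0, 0.001, 0.0]
ft_force: [-1.0, 5.7, 2.8]
width: 0.0206
grip_force: 15.0
```

>>> drive_tool --series '[[[0, 0, 0], 0], [[0, 0, 0], 0], [[0, 0, 0], 0], [[0, 0, 0], 0], [[0, 0, 0], 0], [[0, 0, 1.5], 0], [[0, 0, 3], 0], [[0, 0, 4], 0], [[0, 0, 4], 0], [[0, 0, 0], 0]]' --hand 0

```text
time: 63.05
ee_pos: [0.4811, 0.258, 0.2044]
eef_rot: [0.017, 1.0, 0.002, 0.003]
ft_force: [-0.0, 0.4, -0.7]
width: 0.087
grip_force: 0.0
```

```bash
python3 - <<'E'
from bench import r, vision
from h import *
s=r.read_state()
c=vision.camera("scene")
cv2.imwrite("pics/s7.png",cv2.resize(c["color"][170:290,240:460],(800,436),interpolation=cv2.INTER_CUBIC)[:,:,::-1])
print(s["ee_pos"],s["width"])
E
```

```text
[0.48114348 0.25796443 0.20444479] 0.08695704229229433
```

View pics/s7.png

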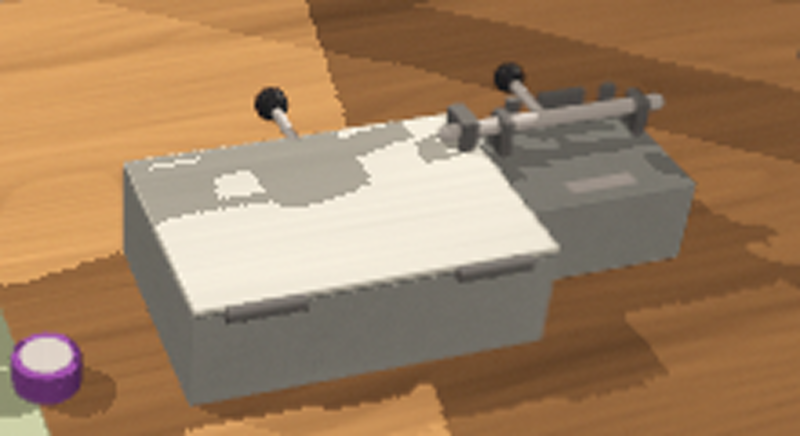

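The bolt passes through the staple at (462,128) and the knob is level at (509,76), against (504,78) predicted for home. Handing in.

```bash
python3 -c "
from bench import r
print(r.close_job())"
```

```text
the job is handed in; nothing more can be done
None
```

The job is handed in: the one tin and one holder on the mat are set down side by side in the strongbox, the lid is shut and bolted with the handle level in the inner notch, and I did not touch the jar, parts tray, oil-cup stand or purple tin.

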